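# Close and latch a hinged pie mould

### The job

Close up the hinged oval pie mould for the sales shelf: bring its two halves together, hook the latch's wire loop behind the keeper, then swing the lever over centre until it snaps fully home. Leave the things round it where they are.

Things in the scene. Friction and masses are not known exactly. Their poses are not given: they have to be found in the camera images.
- mould: Oval fluted tin pie mould, 140 x 190 mm, 60 mm high, too heavy to slide. Origin: centre of its underside; x points to the back hinge (upright axis at x +77, y 0 mm), y to the robot's left at yaw 0. The half at y < 0, with the bottom, is fixed; the half at y > 0 swings. A draw latch spans the front seam: lever on the fixed half, keeper on the other; both lever and loop turn in the level plane
- mould_half (a joint): Angle of the swinging half about the back hinge (rad): 0 = shut, seams together; grows as it swings to +y. It stays where it is left; about 2 N at its front moves it
- keeper_end (a point): Middle of the keeper bracket's end face on the swinging half (mould x -68, y +53, z 45 mm when shut; axes as the mould's when shut). The face looks to +y, is 20 mm wide, z 32 to 58: a place to push. On the bracket sits the keeper, a dark hook, z 38 to 52 mm, clamped in slots: along y it differs by up to 2.5 mm either way from the values given, and only touch or sight tells
- loop_pin (a point): Middle (z 75 mm) of the loop's dark upright finger pin, 10 mm thick, z 64 to 87, free to turn on its axis, pinched from above; moving it moves loop and lever. Right below is the loop's bar, 8 mm thick, z 30 to 60. Hooked, the bar is near keeper_end x -24, y -25.5 mm, against the keeper's stem (on its -y side), behind a lip on its outer (-x) side that ends 2 mm past its middle to +y
- latch_loop (a joint): Angle of the loop on the lever (rad); 0 when latched. latch_lever + latch_loop is the loop's direction: 0 = mould +y, -1.57 = straight out (-x). A weak spring flips a free loop out to about -3. To hook, in keeper_end's axes: bar past the lip's tip (y -14 or more), in to x -23 mm, then back to -y till felt snug against the stem; else it flips out when let go
- latch_bail (a joint): Stretch of the springs in the loop's two wire arms (m): 0 slack, 2 to 7 mm when latched; 6 N a mm, at most 12 mm. The arms (z 30 and 60 mm; the keeper fits between) reach 60.5 mm, slack, from the loop's pivot on the lever to the bar
- lever_pivot (a point): The lever's upright pin on the fixed half, at x -98, y -22, z 45 mm of the mould. The loop's pivot circles it at 17 mm; it stands 0.42 rad behind the handle's direction (towards the mould when the lever is home)
- latch_lever (a joint): Angle of the lever (rad): 0 = home, handle along the mould's front pointing to its -y; 1.57 = straight out (-x); 2.6 = stop, out and to +y. It stays where it is left. With the loop hooked it is slack above 1.3 to 1.7, then the springs resist, 3 to 8 N at lever_grip, as far as dead centre near 0.5; beyond that it snaps home
- lever_grip (a point): On the lever's handle, 48 mm from its pivot. The handle is an upright strip 5 mm thick, z 37 to 53 mm, reaching 64 mm from the pivot; a fingertip pushes it home from its outer / +y side
- wood_masher: Turned wooden masher, 50 mm thick, 128 mm high, standing on the worktop; origin at its foot; bystander
- cookie_cutter_3: Heart-shaped tin cookie cutter, 51 x 57 x 21 mm, lying to the left of the mould; origin under its middle; bystander

How it is judged:
By the outcome, as a careful person would: the job done as asked, in the order asked, and still so for the second after the job is handed in, with the robot touching nothing.
It also fails if it takes over 58 s, if anything falls off the work surface, if the arm or the gripper's body presses on something with over 40 N, if the wrist force passes 120 N, or if a joint passes its speed limit or range.

### The arm

A 6-joint arm with a two-finger parallel gripper is mounted at the origin on a cart in front of the work surface, level with it; the furniture and walls round the work are solid. World frame = base frame: x ahead of the robot, y to its left, z up, the work surface at z = 0. Lengths are in m, angles in rad, forces in N, time in s.
With the tool pointing down it reaches from about 0.3 to 0.825 m from the base axis. Payload 5.4 kg.
Tool frame: the origin (TCP) lies at the very end of the fingers, on their centre line; the grasp point (between the pads) lies 19 mm behind it; z points along the fingers, y is the line along which they close (so a half turn about z gives the same grasp; the last joint's range is limited). The gripper opens to 92 mm and grips with 3 to 60 N. Pads are 20 mm wide; open, the fingers measure 128 mm over their backs; the gripper's body (75 mm by 189 mm) begins 69 mm behind the grasp point.
Start: joints at [-1.418, 0.158, 1.597, -0, 1.386, -0.21], TCP at [0.204, -0.538, 0.215] pointing down, gripper open.
Joint ranges: [-2.91, 2.91], [-0.94, 2.29], [0.18, 2.7], [-1.29, 4.43], [0.17, 2.64], [-3, 3]. Speed limits (rad/s): [2.57, 2.57, 3.14, 3.14, 3.14, 3.14].

### API

Orientations are given as a rotation vector (axis times angle).
In Python, from workcell import bot gives the robot as it stands. Calls block until the motion is done:
- bot.goto(position, orientation): joint-space move of the TCP to a pose.
- bot.line_to(position, rot=None, max_speed=0.15): straight line of the TCP; rot=None keeps the orientation; max_speed is the mean speed in m/s.
- bot.set_joints(angles): joint-space move.
- bot.set_gripper(opening, newtons=None): opening from 0.0 (shut) to 1.0 (fully open); newtons is the grip in N (None keeps the last); returns when the fingers have stopped.
- bot.hold(seconds).
- bot.inverse_kinematics(position, orientation): joint angles nearest the present ones, or None.
- bot.read_camera(name): name is "side" or "top" or "wrist"; returns a dict with "pixels" (384x512x3 uint8, blue, green, red), "fx", "fy", "cx", "cy" (pixels), "k1" (the pictures are not rectified: a ray, as slopes to the right and down, at radius r is drawn at 1 + k1 r^2 times it, then the intrinsics apply), "R" (3x3) and "t" (3): a world point X has camera coordinates R X + t. Camera axes: x right, y down, z forward; pixel columns grow to the right and rows downward; lengths in m; the calibration is good to about 2 mm. A picture is of the moment at which its call begins. There is no depth.
A pose or a line that the arm cannot do raises bot.MotionError and nothing moves.
- bot.job_done(): hands the job in; it is judged then, once.
Readings, each from a call of its own:
- bot.current_clock(): time.
- bot.current_joints(): joint angles.
- bot.current_joint_vel(): joint speeds.
- bot.current_effort(): joint torques, N m.
- bot.current_ee_pos(): TCP position.
- bot.current_tool_rot(): TCP orientation.
- bot.current_contact_force(): force on the tool from outside, world axes, zero at the start.
- bot.current_ft_torque(): the same for the moment, N m.
- bot.current_opening(): opening from 0.0 (shut) to 1.0 (fully open).
- bot.current_grip_force(): force on a finger pad.
Only numpy, scipy, OpenCV 4.12 (cv2) and the standard library are available. Lean on these libraries where they do the work, as an engineer would, in place of code of your own. Each camera call takes 0.05 s, during which the arm holds its last target. There are 200 camera calls.

## Working session

There is one attempt and no reset: what is moved stays moved. The work goes in short steps, each a Python script; the robot and the scene stay as the last script left them, time stands still between calls to the robot, and variables do not carry over. Pictures are saved under pics/ and viewed, at most 10 in all, crops included, and the job is handed in when it is done.

```bash
mkdir -p pics; cat > h.py <<'E'
import numpy as np, cv2
from workcell import bot
def snap(name,fn):
    c=bot.read_camera(name); cv2.imwrite('pics/'+fn+'.png',c['pixels']); np.savez('pics/'+fn,**{k:np.array(v) for k,v in c.items()}); return c
def load(fn): return dict(np.load('pics/'+fn+'.npz'))
def crop(fn,x0,y0,w,h,s,out):
    im=load(fn)['pixels'][y0:y0+h,x0:x0+w]; cv2.imwrite('pics/'+out+'.png',cv2.resize(im,None,fx=s,fy=s,interpolation=cv2.INTER_CUBIC))
def ray(c,u,v):
    d=np.array([(u-c['cx'])/c['fx'],(v-c['cy'])/c['fy']],float); s=d.copy()
    for _ in range(20): s=d/(1+c['k1']*(s@s))
    r=c['R'].T@np.array([s[0],s[1],1]); o=-c['R'].T@c['t']; return o,r
def onz(c,u,v,z):
    o,r=ray(c,u,v); return o+r*(z-o[2])/r[2]
def proj(c,X):
    p=c['R']@np.array(X)+c['t']; s=p[:2]/p[2]; s=s*(1+c['k1']*(s@s)); return np.array([s[0]*c['fx']+c['cx'],s[1]*c['fy']+c['cy']])
E
python3 - <<'E'
from h import *
a=snap('top','top0'); b=snap('side','side0')
im=np.hstack([a['pixels'],b['pixels']])
for c in(a,b): print(-c['R'].T@c['t'],c['fx'],c['k1'],c['R'][2])
cv2.imwrite('pics/both.png',cv2.resize(np.vstack([a['pixels'],b['pixels']]),(400*1,600)))
E
```

```text
[0.49940345 0.0625251  0.94316956] 379.4858196185245 -0.1261547909656925 [ 0.09237485 -0.0318616  -0.99521441]
[0.16322091 0.84638085 0.81360978] 442.12750603683685 -0.06907323588387558 [ 0.38170076 -0.68063044 -0.62533729]
```

View pics/top0.png

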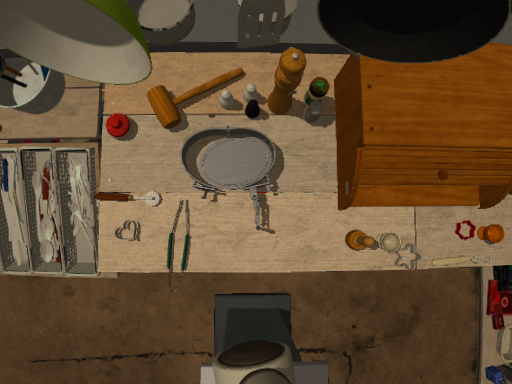

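View pics/side0.png

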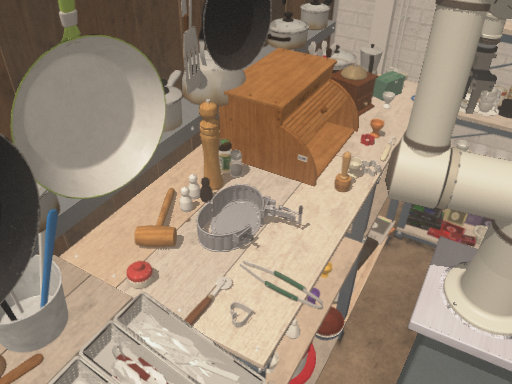

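The mould is at about (228,160) in top and (235,215) in side. The lever and loop stick out at (262,205) in top, and the left half is ajar. I'll enlarge both.

```bash
python3 - <<'E'
from h import *
crop('top0',170,115,120,125,5,'ctop'); crop('side0',185,175,130,90,6,'cside')
E
```

```text
(no output)
```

View pics/ctop.png

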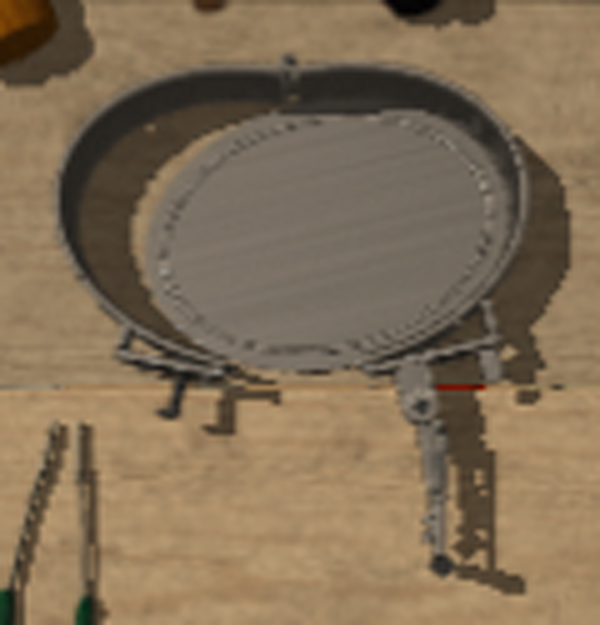

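View pics/cside.png

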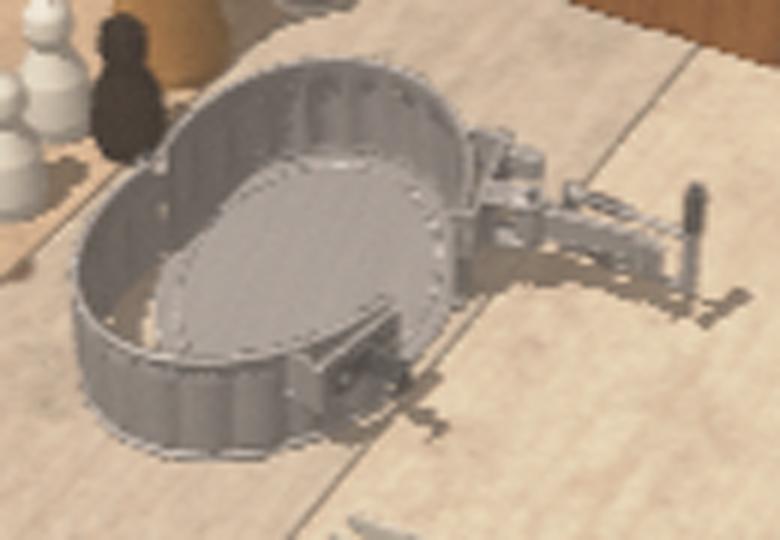

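```bash
python3 - <<'E'
from h import *
t=load('top0');s=load('side0')
T=lambda u,v:(170+u/5,115+v/5); S=lambda u,v:(185+u/6,175+v/6)
def tri(a,b):
    A=[];o=[]
    (o1,r1),(o2,r2)=ray(t,*T(*a)),ray(s,*S(*b))
    k=np.linalg.lstsq(np.c_[r1,-r2],o2-o1,rcond=None)[0]
    p,q=o1+k[0]*r1,o2+k[1]*r2; return (p+q)/2,np.linalg.norm(p-q)
print('pin',tri((442,565),(695,188)))
print('hinge',tri((290,62),(160,160)))
for n,p,zs in [('hingetop',(290,62),(.06,.065)),('hinge bottom',(290,95),(0.06,)),('pivot',(420,403),(.055,.06,.065)),('pin',(442,565),(.087,)),('brkend',(122,345),(.058,)),('brkendfar',(135,330),(.058,)),('keeptip',(172,410),(.052,)),('keepstem',(182,375),(.052,)),('brk in',(228,374),(.058,)),('left',(60,210),(.06,)),('right',(526,200),(.06,)),('fixed end',(490,345),(.058,))]:
    for z in zs: print(n,z,onz(t,*T(*p),z).round(4))
E
```

```text
pin (array([0.49050789, 0.01873174, 0.08591559]), np.float64(0.001976350720304043))
hinge (array([0.72723908, 0.08745551, 0.05323079]), np.float64(0.003952157034866285))
hingetop 0.06 [0.7274 0.0881 0.06  ]
hingetop 0.065 [0.7261 0.0879 0.065 ]
hinge bottom 0.06 [0.7113 0.088  0.06  ]
pivot 0.055 [0.5651 0.0267 0.055 ]
pivot 0.06 [0.5647 0.0269 0.06  ]
pivot 0.065 [0.5644 0.0271 0.065 ]
pin 0.087 [0.4896 0.0184 0.087 ]
brkend 0.058 [0.5922 0.1664 0.058 ]
brkendfar 0.058 [0.5993 0.1604 0.058 ]
keeptip 0.052 [0.5621 0.1433 0.052 ]
keepstem 0.052 [0.5786 0.1387 0.052 ]
brk in 0.058 [0.5786 0.1166 0.058 ]
left 0.06 [0.656  0.1962 0.06  ]
right 0.06 [ 0.661  -0.0237  0.06  ]
fixed end 0.058 [ 0.5922 -0.0062  0.058 ]
```

```bash
cat >> h.py <<'E'
from scipy.spatial.transform import Rotation as Ro
def down(a):  # tool y axis along world angle a, tool z down
    y=np.array([np.cos(a),np.sin(a),0]); z=np.array([0,0,-1.]); x=np.cross(y,z)
    return Ro.from_matrix(np.c_[x,y,z]).as_rotvec()
def bestdown(p,a):
    c=[(abs(q[5]),r) for r in (down(a),down(a+np.pi)) for q in [bot.inverse_kinematics(p,r)] if q is not None]
    return min(c,key=lambda t:t[0])[1]
E
python3 - <<'E'
from h import *
H=np.array([.7255,.088]);yaw=.233;r=.1544;a0=np.pi-.3504+yaw
def pose(th,off):
    a=a0-th; n=np.pi/2+yaw-th
    p=H+r*np.array([np.cos(a),np.sin(a)])+(.018+off)*np.array([np.cos(n),np.sin(n)])
    return p,n
bot.set_gripper(0)
p,n=pose(.41,.02)
rot=bestdown([*p,.15],n); fl=0 if np.allclose(rot,down(n)) else np.pi
bot.goto([*p,.15],rot); print(bot.current_clock(),bot.current_joints().round(2))
bot.line_to([*p,.040],max_speed=.2)
print(bot.current_clock(),bot.current_contact_force())
for th in np.r_[np.arange(.38,.02,-.05),np.arange(.03,-.06,-.008)]:
    p,n=pose(th,0); bot.line_to([*p,.040],down(n+fl),max_speed=.06)
    f=bot.current_contact_force(); print(round(th,3),f.round(1),bot.current_ee_pos().round(4))
    if np.hypot(f[0],f[1])>8: break
print(bot.current_clock(),bot.current_ee_pos())
E
```

```text
4.4083 [ 0.13  0.36  1.49 -0.    1.29 -1.26]
5.1083 [0.39777865 0.61302065 0.92467268]
0.38 [ 0.3  0.3 -0.1] [0.5927 0.1792 0.0404]
0.33 [-0.9  0.1 -0.2] [0.588  0.1727 0.0399]
0.28 [-0.5 -0.4  0.9] [0.584  0.1658 0.0399]
0.23 [0.3 0.1 0.7] [0.5804 0.1586 0.04  ]
0.18 [-0.4 -0.3 -1. ] [0.577  0.1513 0.04  ]
0.13 [-0.  -0.7 -0.6] [0.5741 0.1438 0.04  ]
0.08 [ 0.4 -0.  -0. ] [0.5715 0.1362 0.0401]
0.03 [ 0.1 -0.6 -0.4] [0.5692 0.1284 0.04  ]
0.03 [-1.5 -0.5  0.7] [0.5692 0.1285 0.04  ]
0.022 [-0.4  0.9 -0.3] [0.5689 0.1271 0.04  ]
0.014 [-0.   0.7 -0. ] [0.5686 0.1258 0.04  ]
0.006 [1.  0.9 0.1] [0.5683 0.1244 0.04  ]
-0.002 [0.1 0.5 0.2] [0.5679 0.1231 0.04  ]
-0.01 [-0.5  1.   0.7] [0.5676 0.1219 0.04  ]
-0.018 [ 0.2  2.  -0.2] [0.5674 0.1206 0.04  ]
-0.026 [ 1.7  2.2 -0. ] [0.5672 0.1196 0.04  ]
-0.034 [1.3 6.3 0.4] [0.5671 0.1195 0.0401]
-0.042 [ 2.3 10.6 -1. ] [0.567  0.1193 0.0401]
10.15 [0.56696543 0.11930534 0.04011766]
```

```bash
python3 - <<'E'
from h import *
yaw=.233;n=np.array([-np.sin(yaw),np.cos(yaw)])
p=bot.current_ee_pos()
bot.line_to([*(p[:2]+n*.02),.04],max_speed=.1)
bot.line_to([*(p[:2]+n*.02),.15],max_speed=.25)
rot=bestdown([.50,.05,.26],np.pi/2+yaw)
bot.set_gripper(.45,30)
bot.goto([.50,.05,.26],rot)
w=snap('wrist','w1'); t=snap('top','top1'); snap('side','side1')
print(bot.current_clock(), bot.current_joints().round(2), -w['R'].T@w['t'], w['R'][2])
cv2.imwrite('pics/w1.png',w['pixels'])
print(proj(w,[.565,.0268,.06]),proj(w,[.49,.0184,.087]))
E
```

```text
14.55 [-0.14 -0.06  1.73 -0.    1.47  1.2 ] [0.56918302 0.06674061 0.4296727 ] [-0.24817384 -0.05815602 -0.96696826]
[294.49420833 119.25614953] [286.83891637 189.93840969]
```

View pics/w1.png

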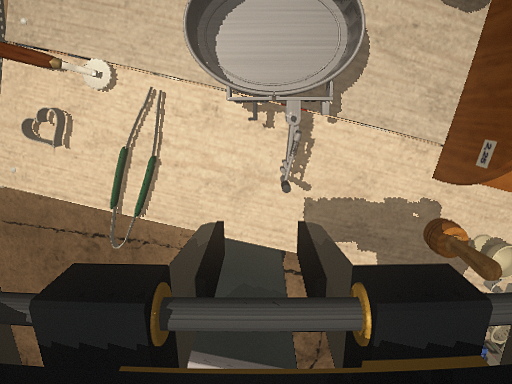

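The wrist view shows the mould shut, with the keeper at about (252,115), the lever pivot at (293,118) and the loop pin at (286,186). I'll enlarge this area.

```bash
python3 - <<'E'
from h import *
crop('w1',215,75,130,120,5,'cw1'); 
E
```

```text
(no output)
```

View pics/cw1.png

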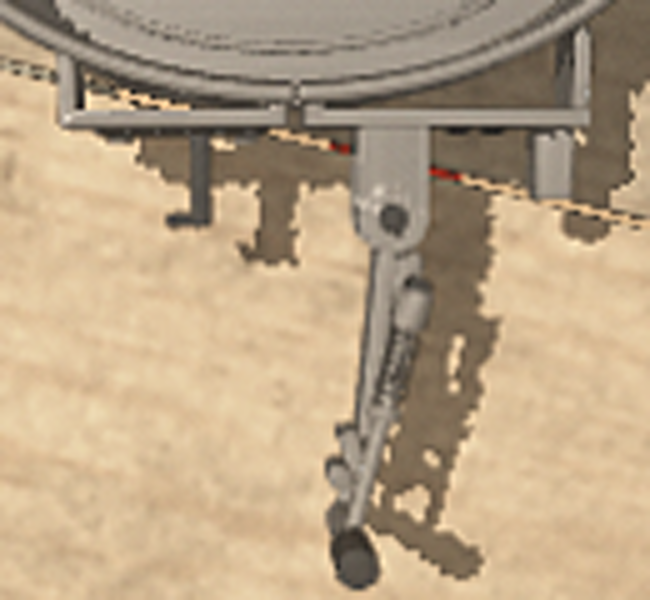

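```bash
python3 - <<'E'
from h import *
w=load('w1'); W=lambda u,v,z: onz(w,215+u/5,75+v/5,z)
P={k:W(*v) for k,v in dict(brL=(60,126,.058),brR=(589,124,.058),seam=(295,118,.058),pivot=(395,217,.062),lp=(415,290,.062),pin=(359,572,.087),stemL=(191,170,.052),stemLb=(191,205,.052),lipL=(168,221,.052),lipbot=(190,227,.052),stemR=(211,190,.052)).items()}
d=P['brL']-P['brR']; yaw=np.arctan2(-d[0],d[1]); print('yaw',yaw,np.linalg.norm(d))
R=np.array([[np.cos(yaw),-np.sin(yaw)],[np.sin(yaw),np.cos(yaw)]])
O=P['pivot'][:2]-R@[-.098,-.022]
for k,v in P.items(): print(k,v.round(4),((R.T@(v[:2]-O))*1e3).round(1))
# touch: face at TCP-18mm along n
n=R[:,1]; print('touch face y',(n@(np.array([.567,.1193])-.018*n-O))*1e3)
print('O',O)
E
```

```text
yaw 0.24060924273584286 0.11799908023125338
brL [0.5677 0.105  0.058 ] [-77.7  52.5]
brR [ 0.5958 -0.0096  0.058 ] [-77.7 -65.5]
seam [0.5815 0.0545 0.058 ] [-76.4   0.2]
pivot [0.5658 0.0278 0.062 ] [-98. -22.]
lp [0.5512 0.0193 0.062 ] [-114.2  -26.8]
pin [0.4906 0.0186 0.087 ] [-173.2  -13. ]
stemL [0.565  0.0745 0.052 ] [-87.6  23.6]
stemLb [0.5574 0.0728 0.052 ] [-95.4  23.7]
lipL [0.5527 0.0771 0.052 ] [-99.  29.]
lipbot [0.5525 0.0719 0.052 ] [-100.4   24. ]
stemR [0.5617 0.0691 0.052 ] [-92.1  19.1]
touch face y 48.58652115732566
O [0.65573493 0.07251065]
```

```bash
cat >> h.py <<'E'
yaw=.2406;R2=np.array([[np.cos(yaw),-np.sin(yaw)],[np.sin(yaw),np.cos(yaw)]]);O=np.array([.65573,.07251])
M=lambda x,y:O+R2@[x/1e3,y/1e3]
toM=lambda p:(R2.T@(np.array(p)[:2]-O)*1e3).round(1)
fM=lambda:(R2.T@bot.current_contact_force()[:2]).round(1)
def link(th,ph):
    a=-np.pi/2-th+.42; b=np.pi/2-ph
    return -98+17*np.cos(a)+60.5*np.cos(b), -22+17*np.sin(a)+60.5*np.sin(b)
E
python3 - <<'E'
from h import *
Z=.066
p=M(-173.2,-13)
rot=bestdown([*p,.12],np.pi/2+yaw)
bot.goto([*p,.12],rot); bot.line_to([*p,Z],max_speed=.15)
print(toM(bot.current_ee_pos()),fM())
bot.set_gripper(0,30); print('open',bot.current_opening()*92,bot.current_grip_force(),fM(),bot.current_clock())
for th,ph in [(1.75,-1.1),(1.85,-.8),(2.0,-.55),(2.2,-.35),(2.4,-.1),(2.5,.1),(2.5,.2),(2.5,.3),(2.5,.369)]:
    bot.line_to([*M(*link(th,ph)),Z],max_speed=.06)
    f=fM(); print(th,ph,np.round(link(th,ph),1),toM(bot.current_ee_pos()),f)
    if np.hypot(*f)>15: break
print(bot.current_clock(),bot.current_opening()*92)
w=snap('wrist','w2'); snap('top','top2'); snap('side','side2')
t=load('top2');print(proj(t,[*M(-92,27),.06]), proj(load('side2'),[*M(-92,27),.06]),proj(w,[*M(-92,27),.06]))
E
```

```text
[-171.9  -13.4] [-0.  -0.9]
open 8.92987229990831 30.000475645065308 [0.4 0.5] 16.2833
1.75 -1.1 [-168.4    1.4] [-167.9    1.7] [ 1.2 -0.2]
1.85 -0.8 [-158.2   17.8] [-157.8   17.7] [ 1.6 -3. ]
2.0 -0.55 [-146.6   29.7] [-146.4   29.9] [ 1.7 -1.9]
2.2 -0.35 [-135.4   38.4] [-135.2   38.6] [ 0.5 -2.6]
2.4 -0.1 [-119.6   45. ] [-119.5   45.1] [ 0.5 -1.9]
2.5 0.1 [-106.8   46.5] [-107.1   46.6] [-1.  -1.6]
2.5 0.2 [-100.8   45.6] [-101.2   45.7] [-1.1 -2. ]
2.5 0.3 [-95.   44.1] [-95.5  44.3] [-1.3 -0.9]
2.5 0.369 [-91.   42.7] [-91.5  42.9] [-1.3 -0.7]
19.5167 9.310500792010258
[232.61588228 197.66596198] [266.67112947 217.75040171] [288.29382251 233.81980364]
```

Smooth so far. Next I pull to -y until it's snug.

```bash
python3 - <<'E'
from h import *
Z=.066
for y in [39,36,33,31,30,29,28,27,26,25,24,23,22]:
    bot.line_to([*M(-91,y),Z],max_speed=.05)
    f=fM(); print(y,toM(bot.current_ee_pos()),f)
    if f[1]>6: break
print(bot.current_clock())
w=snap('wrist','w3'); s=snap('side','side3'); t=snap('top','top3')
a=s['pixels'][170:255,215:325]; b=t['pixels'][155:235,190:290]; 
cv2.imwrite('pics/c3.png',np.vstack([cv2.resize(a,(440,340),interpolation=2),cv2.resize(b,(440,352*250//352),interpolation=2)]))
E
```

```text
39 [-91.1  40.4] [1.  3.1]
36 [-90.9  37.9] [1.  4.5]
33 [-90.8  35. ] [2.5 4.5]
31 [-90.8  33.2] [2.6 6. ]
30 [-90.7  32.4] [2.5 6.6]
20.9167
```

```bash
python3 - <<'E'
from h import *
Z=.066;last=32.4
for y in np.arange(29,17,-1.):
    bot.line_to([*M(-91,y),Z],max_speed=.04)
    f=fM(); q=toM(bot.current_ee_pos()); print(y,q,f)
    if f[1]>14: break
print(bot.current_clock())
w=snap('wrist','w3'); s=snap('side','side3'); t=snap('top','top3')
a=s['pixels'][170:255,215:325]; b=t['pixels'][155:235,190:290]; 
cv2.imwrite('pics/c3.png',np.vstack([cv2.resize(a,(440,340),interpolation=2),cv2.resize(b,(312,250),interpolation=2)]) if 0 else np.hstack([cv2.resize(a,(400,310),interpolation=2),cv2.resize(b,(388,310),interpolation=2)]))
E
```

```text
29.0 [-90.7  31.5] [2. 7.]
28.0 [-90.7  30.5] [2.2 6.5]
27.0 [-90.7  29.5] [2.  6.3]
26.0 [-90.6  28.6] [1.2 7.3]
25.0 [-90.6  27.7] [2.3 6.8]
24.0 [-90.6  26.8] [3.  7.5]
23.0 [-90.5  26.4] [2.5 9.7]
22.0 [-90.6  26.1] [ 2.1 11.1]
21.0 [-90.6  25.8] [ 2.9 13.8]
20.0 [-90.6  25.5] [ 3.6 16.2]
23.5667
```

View pics/c3.png

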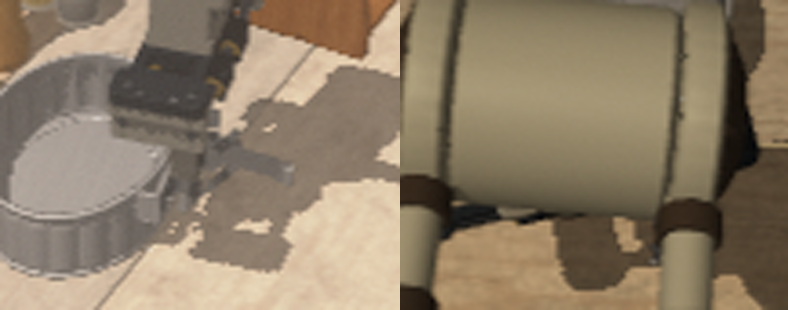

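The bar met the stem at y≈26.8 and it is now snug. The side view shows the pin over the keeper, with the handle straight out. I'll release, lift and check.

```bash
python3 - <<'E'
from h import *
bot.set_gripper(.4); 
p=bot.current_ee_pos(); bot.line_to([*p[:2],.13],max_speed=.2)
q=M(-165,0); bot.line_to([*q,.26],max_speed=.3)
w=snap('wrist','w4'); print(bot.current_clock())
crop('w4',215,75,130,120,5,'cw4')
for a in [(-92,27,.087),(-98,-22,.062)]: print((proj(w,[*M(*a[:2]),a[2]])-[215,75])*5)
E
```

```text
25.4583
[100.72417092 145.81030593]
[332.70091249 174.54149503]
```

View pics/cw4.png

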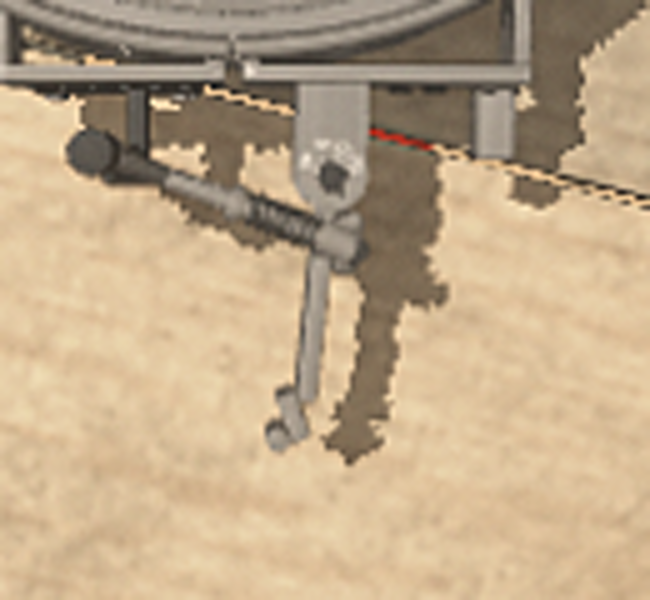

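The loop is hooked: pin at (93,152), just left of the stem, and lever at about 1.7 rad. Next I swing the lever home.

```bash
python3 - <<'E'
from h import *
Z=.041
def pose(th,off=21):
    a=-np.pi/2-th; n=a-np.pi/2
    return M(-98+48*np.cos(a)+off*np.cos(n),-22+48*np.sin(a)+off*np.sin(n)), n+yaw
def J(th,fl,off=21):
    p,n=pose(th,off); return bot.inverse_kinematics([*p,Z],down(n+fl))
best=None
for fl in (0,np.pi):
    js=[J(t,fl) for t in (2.05,1,0,-.15)]
    print(fl,[None if q is None else q[5].round(2) for q in js])
    if all(q is not None for q in js):
        s=max(abs(q[5]) for q in js)
        if (best is None or s<best[0]) and abs(js[0][5]-js[2][5])<2.5: best=(s,fl)
fl=best[1]
bot.set_gripper(0)
p,n=pose(2.05,23); bot.goto([*p,.13],down(n+fl)); bot.line_to([*p,Z],max_speed=.15); print(bot.current_clock(),fM())
for th in np.r_[np.arange(1.9,.05,-.12),np.arange(.05,-.2,-.03)]:
    p,n=pose(th); bot.line_to([*p,Z],down(n+fl),max_speed=.06)
    f=bot.current_contact_force()[:2]; fn=f@[np.cos(n),np.sin(n)]; q=toM(bot.current_ee_pos())
    print(round(th,2),q,'fn',fn.round(1))
    if fn>(20 if th>.3 else 14): break
print(bot.current_clock())
snap('side','side5')
E
```

```text
0 [np.float64(-1.45), np.float64(-2.6), np.float64(2.64), np.float64(2.49)]
3.141592653589793 [np.float64(1.69), np.float64(0.54), np.float64(-0.5), np.float64(-0.65)]
27.4583 [ 0.  -0.6]
1.9 [-135.6   12.9] fn 0.1
1.78 [-140.     8.5] fn -0.6
1.66 [-143.5    3.3] fn 0.3
1.54 [-146.3   -2.3] fn 0.5
1.42 [-148.3   -8.2] fn 2.2
1.3 [-149.6  -14.3] fn 2.1
1.18 [-150.2  -20.6] fn 2.9
1.06 [-150.2  -26.9] fn 2.3
0.94 [-149.3  -33.2] fn 2.2
0.82 [-147.6  -39.3] fn 2.2
0.7 [-145.1  -45.2] fn 1.5
0.58 [-142.   -50.7] fn 0.8
0.46 [-138.2  -55.8] fn 0.9
0.34 [-133.7  -60.4] fn 0.3
0.22 [-128.8  -64.3] fn -0.1
0.1 [-123.5  -67.6] fn -0.5
0.05 [-121.5  -68.7] fn 0.4
0.02 [-120.   -69.4] fn 0.5
-0.01 [-118.5  -70.2] fn -0.1
-0.04 [-117.9  -70.6] fn 3.7
-0.07 [-117.6  -71. ] fn 8.5
-0.1 [-117.4  -71.5] fn 13.0
-0.13 [-117.2  -71.9] fn 18.4
33.525
```

```bash
python3 - <<'E'
from h import *
p=bot.current_ee_pos(); q=M(-150,-72); bot.line_to([*q,p[2]],max_speed=.1); bot.line_to([*q,.13],max_speed=.2)
q=M(-175,-10); bot.goto([*q,.26],bestdown([*q,.26],np.pi/2+yaw))
w=snap('wrist','w6'); snap('top','top6'); print(bot.current_clock())
crop('w6',195,65,150,120,5,'cw6')
print((proj(w,[*M(-98,-22),.062])-[195,65])*5,(proj(w,[*M(-98,-86),.053])-[195,65])*5)
E
```

```text
36.375
[385.33431582 180.4202711 ] [667.2628291  182.98734574]
```

View pics/cw6.png

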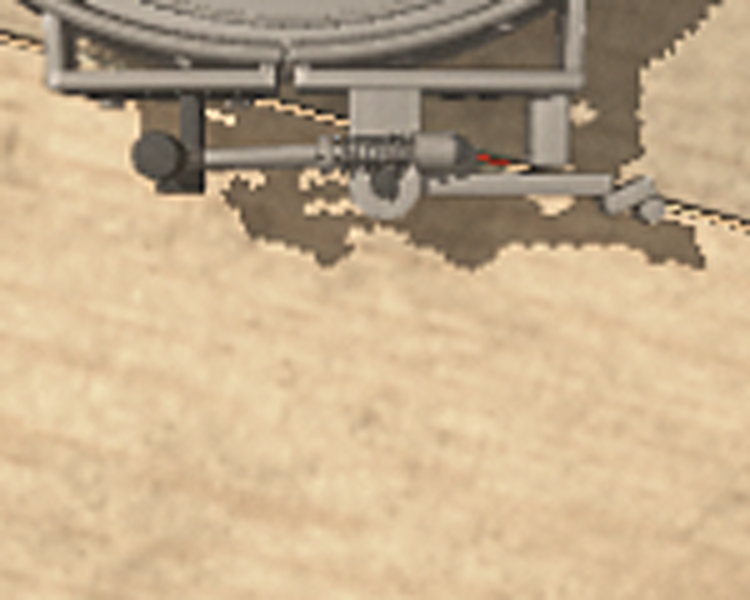

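The picture shows the lever home along the front, resting on its stop at (550,160). The bar is behind the keeper at (160,157) and the seam at (287,75) is closed.

```bash
python3 -c "
from h import *
bot.job_done()"
```

```text
the job is handed in; nothing more can be done
```

The mould is shut, the loop is hooked behind the keeper and the lever has snapped fully home against its stop; I handed the job in at about 36 s and didn't intentionally touch anything else, though I didn't check the bystanders in a final picture.

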